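# Find the heavy side of a drum and hold it down

### The arm

A 7-joint arm with a two-finger parallel gripper is mounted at the origin on the work surface. World frame = base frame: x ahead of the robot, y to its left, z up, the work surface at z = 0. Lengths are in mm, angles in rad, forces in N, time in s.
With the tool pointing down it reaches from about 400 to 900 mm from the base axis. Payload 5.5 kg.
Tool frame: the origin (TCP) lies at the very end of the fingers, on their centre line; the grasp point (between the pads) lies 19 mm behind it (bot.tcp_to_grasp is the distance from the TCP to the grasp point, in mm); z points along the fingers, y is the line along which they close (so a half turn about z gives the same grasp; the last joint's range is limited). The gripper opens to 92 mm and grips with 3 to 60 N. Pads are 19 mm wide; open, the fingers measure 130 mm over their backs; the gripper's body (75 mm by 190 mm) begins 47 mm behind the grasp point.
Start: joints at [0.263, 0.501, -0.427, 1.55, 0.221, 1.138, -0.21], TCP at [650, 0.037, 226.729] pointing down, gripper open.
Joint ranges: [-2.88, 2.88], [-0.31, 2.03], [-1.54, 1.56], [0.2, 2.42], [-1.41, 4.55], [0.19, 2.02], [-2.57, 2.57]. Speed limits (rad/s): [2.57, 2.57, 3.14, 3.14, 3.14, 3.14, 3.14].

### API

Orientations are given as a unit quaternion [w, x, y, z].
In Python, from cell import bot, optics, job gives the robot as it stands.
- The arm moves only by the tool apply_moves, never from a script. Its argument "series" is one flat list of numbers, 7 for each row, row after row: the shift along the tool's x, y, z in cm, then the turn, a rotation vector about the tool's x, y, z in degrees, then the finger opening in cm, from 0 to 9.18. In form: [tx, ty, tz, wx, wy, wz, gripper, tx, ty, tz, wx, wy, wz, gripper, ...]. A call has 1 to 5 rows; each row shifts and turns the commanded pose from where the row before left it, along the tool's axes as they then stand; what a row does not reach is not made up. A row lasts 1/8 s, in which the tool goes at most 62.5 mm and 10.7 degrees, less where a joint would pass 70% of its speed; a pose out of reach is approached as far as the arm can. A call with a gripper value outside its range is refused whole. The fingers move at their own pace and stop on an object; "grip_force" is the grip in N (left out, the last holds). Time passes only in rows, so rows that do not move let the fingers close. It gives the time, the measured TCP pose, the force, the opening and the grip force at its end, in the units of the state.
- bot.observe(): the state, without advancing time (a new reading comes with each control period).
- optics.read_camera(name): name is "scene" or "side" or "wrist"; returns the picture (384x512x3 uint8, red, green, blue); there is no depth.
- optics.camera_model(name): a dict with "intrinsics" (3x3 intrinsics, pixels), "dist" ([k1, k2, p1, p2, k3] as OpenCV has them; the pictures are not rectified), "world_to_cam" (4x4, takes a point from world to camera coordinates). Camera axes: x right, y up, looking along -z (the intrinsics and any distortion apply to the point x, -y, -z); pixel columns grow to the right and rows downward; lengths in mm; the calibration is good to about 2 mm. A picture is of the moment at which its call begins: read the wrist's pose just before it. camera_model takes no time and is no camera call; for the wrist camera it gives the pose at the moment of the call.
- job.sign_off(): hands the job in; it is judged then, once.
The state is a dict: "time": time; "joint_positions": joint angles; "joint_velocities": joint speeds; "tau": joint torques, N m; "tool_pos": TCP position; "ee_rot": TCP orientation; "ft_force": force on the tool from outside, world axes, zero at the start; "wrist_torque": the same for the moment, N m; "grip_width": finger opening in mm; "finger_force": force on a finger pad.
Only numpy, scipy, OpenCV 4.12 (cv2) and the standard library are available. Lean on these libraries where they do the work, as an engineer would, in place of code of your own. Each camera call takes 0.05 s, during which the arm holds its last target. There are 200 camera calls.

### The job

Push the loose hub cap fully home onto the spindle of the drum on the sloping balancing stand. Then, gripping the cap, turn the drum by hand to feel where the weight sealed inside it lies, bring that heavy side to the lowest point of the slope, and finish while still holding the cap with the drum still, so that it can be marked. Leave the other things on the bench where they are.

Things in the scene. Friction and masses are not known exactly. Their poses are not given: they have to be found in the camera images.
- stand: Balancing stand fixed to the bench: dark base plate 190 x 170 x 12 mm, grey bracket. Origin: centre of its underside, z up, y level, -x the low side. Its spindle starts at (0, 0, 130 mm) and leans 30 degrees from vertical towards -x: outward direction (-0.5, 0, 0.866) in the stand's axes. Downhill on the drum it carries is (-0.866, 0, -0.5).
- drum (a joint): Turning angle (rad) of the closed aluminium drum, 220 mm in diameter, 26 mm thick. Positive is counter-clockwise seen from outside, looking at its front face. At 0 the dark 30 x 10 mm key mark on the face points downhill. A weight is sealed inside on one side, elsewhere each time and unrelated to the mark: it cannot be seen or read, only felt. The drum turns over a full turn either way.
- drum_center (a point): Centre of the drum's front face, on the spindle, 26 mm out; z out along the spindle. Feel: drag is 0.42 N m, the weight pulls 0.29 to 0.37 N m at most, so the drum stays where left. Torque to keep it turning = drag + pull x sin(angle of the heavy side past downhill, in the turning direction); once it stops the drag may act either way, so compare both directions. Needs a firm grip (up to 0.8 N m).
- hubcap (a joint): How far the black hub cap has been pushed on (m): 0.014 is fully home, against a stop; it starts 10 to 14 mm short of that. Push fit: about 6 N moves it either way and it stays where left. It is keyed to the drum and turns with it.
- cap_top (a point): Centre of the top of the hub cap, a round ribbed black plastic knob 54 mm in diameter and 48 mm long on the spindle axis; the top edge is bevelled by 3 mm. Its z axis points out along the spindle. With the cap home the top is 50 mm out from the drum face, and a 2 mm gap is left under the cap.
- wrench: Steel wrench 170 mm long lying beside the stand. Bystander.
- tape: Roll of paper tape lying flat, 100 mm in diameter, 25 mm high, beside the stand. Bystander.
- screwdriver: Screwdriver 190 mm long lying on the bench. Bystander.
- offcut: Pale wood offcut 130 x 70 x 24 mm. Bystander.
- glue: White bottle 150 mm tall, 56 mm in diameter. Bystander.
- screwcup: Small steel bowl 80 mm across, 50 mm high. Bystander.
- hammer: Hammer 280 mm long lying on the bench. Bystander.

How it is judged:
By the outcome, as a careful person would: the job done as asked, in the order asked, and still so for the second after the job is handed in, while the arm keeps its last pose, push and grip.
It also fails if it takes over 72 s, if anything falls off the work surface, if the arm or the gripper's body presses on something with over 40 N, if the wrist force passes 120 N, or if a joint passes its speed limit or range.

## Working session

There is one attempt and no reset: what is moved stays moved. The work goes in short steps, Python scripts to look and compute and a tool call to move; the robot and the scene stay as the last step left them, time stands still between calls to the robot, and variables do not carry over. Pictures are saved under pics/ and viewed, at most 10 in all, crops included, and the job is handed in when it is done.

Besides the shell and the picture viewer there is one more tool, called after "Call:" as name(argument=value, ...) on one line, values as JSON. apply_moves: Moves the arm, as the interface text tells. Its arguments: {"type":"object","properties":{"series":{"type":"array","items":{"type":"number"}},"grip_force":{"type":"number"}},"required":["series"]}

```bash
mkdir -p pics; ls; python3 - <<'E'
from cell import bot,optics,job
import cv2,numpy as np
print(bot.observe())
a=[optics.read_camera(n) for n in("scene","side")]
for n,i in zip(("scene","side"),a):
    cv2.imwrite(f"pics/{n}0.png",cv2.resize(i[:,:,::-1],(800,600)))
    print(n,{k:np.round(v,4).tolist() for k,v in optics.camera_model(n).items()})
E
```

```text
pics
{'time': 0.0, 'joint_positions': array([ 0.26321281,  0.50188849, -0.42675116,  1.5514615 ,  0.22080101,
        1.13828845, -0.2103083 ]), 'joint_velocities': array([ 0.00070402,  0.0021585 ,  0.00011684,  0.00078468,  0.00171189,
       -0.00010427,  0.00062005]), 'tau': array([-1.62834690e-04, -5.66597199e+01, -5.81602022e+00, -2.79113513e+01,
       -6.85700797e-02,  3.08415934e-02,  1.78752666e-04]), 'tool_pos': array([ 6.49289865e+02, -7.54564900e-02,  2.25644550e+02]), 'ee_rot': array([-7.24572405e-04,  7.07105958e-01,  7.07106903e-01, -6.83357915e-04]), 'ft_force': array([0.20576306, 0.08415608, 0.70839317]), 'wrist_torque': array([ 0.01899373,  0.02753984, -0.01215317]), 'finger_force': 0.0, 'grip_width': 91.95150807282056}
scene {'intrinsics': [[389.9449, 0.0, 253.7505], [0.0, 389.9449, 192.1356], [0.0, 0.0, 1.0]], 'dist': [-0.0698, 0.0, 0.0, 0.0, 0.0], 'world_to_cam': [[-0.4969, 0.8678, 0.003, 280.3711], [-0.7445, -0.428, 0.5123, 350.5604], [0.4459, 0.2524, 0.8588, -1629.4279], [0.0, 0.0, 0.0, 1.0]]}
side {'intrinsics': [[458.7204, 0.0, 253.0539], [0.0, 458.7204, 190.219], [0.0, 0.0, 1.0]], 'dist': [0.0645, 0.0, 0.0, 0.0, 0.0], 'world_to_cam': [[0.9831, -0.1831, -0.0005, -550.9514], [0.1444, 0.7736, 0.6171, -163.5317], [-0.1126, -0.6067, 0.7869, -1529.6841], [0.0, 0.0, 0.0, 1.0]]}
```

View pics/scene0.png

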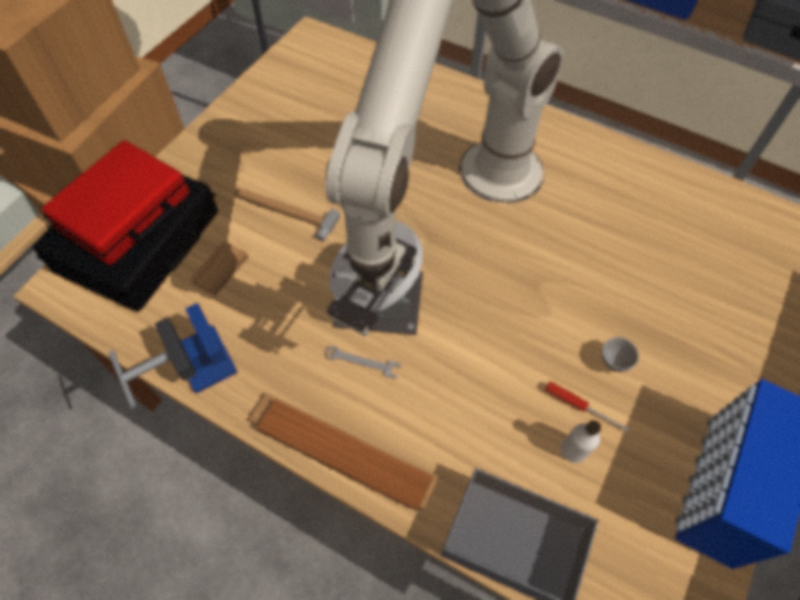

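View pics/side0.png

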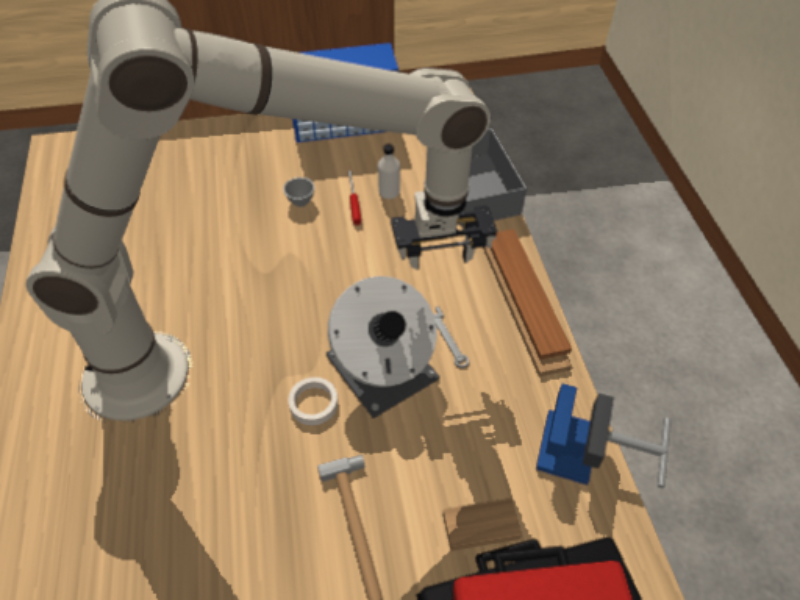

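The side view shows the drum (centre about 383,332), the black cap (about 390,325), the key mark (388,366) and base-plate corners. I'll zoom in on it for corner positions.

```bash
python3 - <<'E'
import cv2
i=cv2.imread("pics/side0.png"); j=cv2.imread("pics/scene0.png")
a=cv2.resize(i[260:430,300:470],(600,600),interpolation=cv2.INTER_CUBIC)
cv2.imwrite("pics/c1.png",a)
E
```

```text
(no output)
```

View pics/c1.png

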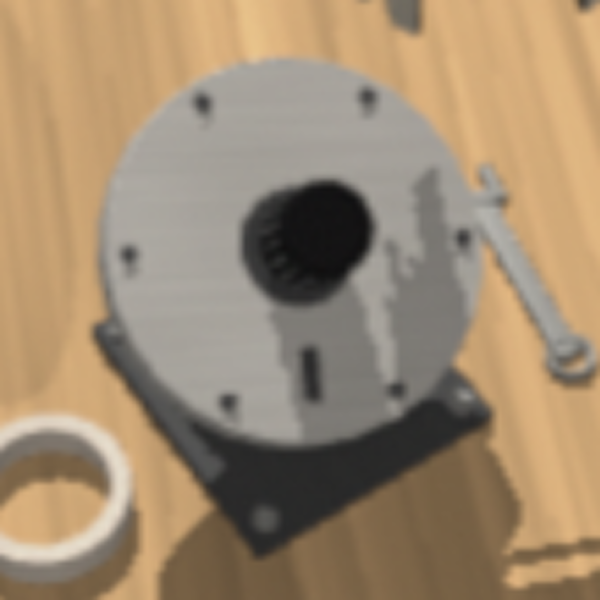

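```bash
cat >h.py <<'E'
import numpy as np,cv2
from scipy.optimize import least_squares
from scipy.spatial.transform import Rotation as R
def proj(m,P):
    c=(np.c_[P,np.ones(len(P))]@np.array(m["world_to_cam"]).T)[:,:3]*[1,-1,-1]
    return cv2.projectPoints(c,np.zeros(3),np.zeros(3),np.array(m["intrinsics"]),np.array(m["dist"]))[0][:,0]
def T(p,L): # stand->world
    return R.from_euler('z',p[2]).apply(L)+[p[0],p[1],0]
N=np.array([-.5,0,.866]); C0=np.array([0,0,130.])
def capz(s): return C0+N*(26+s)
E
python3 - <<'E'
from h import *
from cell import optics
m=optics.camera_model("side")
f=170/600*.64
px=lambda u,v:np.array([(u*170/600+300)*.64,(v*170/600+260)*.64])
obs=np.array([px(298,248),px(327,224),px(258,557),px(492,412),px(95,330)])
print("campos",-m["world_to_cam"][:3,:3].T@m["world_to_cam"][:3,3])
corn=[np.array([sx*95,sy*85,12.]) for sx,sy in((-1,-1),(1,-1),(1,1),(-1,1))]
for k in range(4):
  L=lambda s:np.array([capz(0),capz(s),corn[k],corn[(k+1)%4],corn[(k-1)%4]])
  best=min((least_squares(lambda p:(proj(m,T(p,L(p[3])))-obs).ravel(),[600,-100,y,60]) for y in np.arange(-3,3.2,.7)),key=lambda r:r.cost)
  print(k,best.x,best.cost,best.fun.round(1))
E
```

```text
campos [ 392.99036062 -902.44854234 1304.365307  ]
0 [ 5.30127233e+02 -8.07484719e+01  3.62765455e-01 -2.37453281e+01] 44.195153146255386 [-1.5 -1.5 -3.4  5.1 -2.1 -2.   5.2 -2.4  2.1  0.8]
1 [525.61832744 -86.21012927  -1.1920057   -7.47683808] 42.603814346682675 [-1.2 -4.5 -5.8  1.9  1.7  0.8  3.6  2.3  2.  -0.6]
2 [520.40489682 -87.60905701   3.52052574   8.88706946] 28.864569247089978 [ 3.  -2.9 -1.  -0.6 -4.2  0.5  2.9 -0.7 -0.6  3.4]
3 [516.41848038 -79.9203881    1.98565381  62.77662972] 1.90269390765969 [ 0.1 -0.   0.5  0.8 -0.1 -0.3  0.7 -0.  -1.4 -0.6]
```

```bash
cat >>h.py <<'E'
S=[516.4,-79.9,1.986,62.8]
def axis(p=S): return T([0,0,p[2]],N[None])[0]/np.linalg.norm(N)
def point(s,p=S): return T(p,(C0+N*(26+s))[None])[0]
def rot(o): q=o["ee_rot"]; return R.from_quat(np.r_[q[1:],q[0]])
def delta(o,pos,Rt): # in current tool frame (cm), rotvec deg; shift also in target frame
    r=rot(o); d=(np.array(pos)-o["tool_pos"])/10
    print("shift cur",r.inv().apply(d).round(2),"shift in target frame",Rt.inv().apply(d).round(2),"rot",np.degrees((r.inv()*Rt).as_rotvec()).round(2))
def minrot(o,a): # align tool z to -a
    r=rot(o); z=r.apply([0,0,1]); v=np.cross(z,-a); s=np.linalg.norm(v)
    return R.from_rotvec(v/s*np.arctan2(s,z@-a))*r
E
python3 - <<'E'
from h import *
from cell import bot
o=bot.observe(); a=axis(); Rt=minrot(o,a)
o["tool_pos"]=o["tool_pos"]+[0,0,50]
print(a,point(62.8)); delta(o,point(62.8+60),Rt)
E
```

```text
[ 0.20169259 -0.45752716  0.86601905] [ 534.30990802 -120.5275177   206.9008    ]
shift cur [-14.79 -10.29   1.71] shift in target frame [-14.42 -10.45  -3.23] rot [12.01 27.45 -0.  ]
```

Call:
apply_moves(series=[0, 0, -5, 0, 0, 0, 9.18, 0, 0, 0, 4, 9.15, 0, 9.18, 0, 0, 0, 4, 9.15, 0, 9.18, 0, 0, 0, 4, 9.15, 0, 9.18, -4.8, -3.5, -1.1, 0, 0, 0, 9.18], grip_force=60)

```text
time: 0.72
tool_pos: [615.3, -49.1, 265.6]
ee_rot: [-0.246, 0.682, 0.682, 0.094]
ft_force: [0.5, -1.2, 0.2]
grip_width: 91.9
finger_force: 0.0
```

Call:
apply_moves(series=[-4.8, -3.5, -1.1, 0, 0, 0, 9.18, -4.8, -3.5, -1.1, 0, 0, 0, 9.18, 0, 0, 0, 0, 0, 0, 9.18, 0, 0, 0, 0, 0, 0, 9.18])

```text
time: 1.23
tool_pos: [546.8, -147.9, 260.3]
ee_rot: [-0.241, 0.683, 0.683, 0.095]
ft_force: [0.5, -0.2, -0.9]
grip_width: 91.8
finger_force: 0.0
```

```bash
python3 - <<'E'
from h import *
from cell import bot,optics
o=bot.observe(); m=optics.camera_model("wrist"); i=optics.read_camera("wrist")
print(o["joint_positions"].round(2),o["tool_pos"].round(1),o["ft_force"].round(2),o["wrist_torque"].round(3),o["time"])
delta(o,point(62.8+60),minrot(o,axis()))
print("pred face,captop, corners",proj(m,np.array([point(0),point(62.8),o["tool_pos"]])).round(1)/.64)
th=np.linspace(0,2*np.pi,60); Dn=np.array([-.866,0,-.5]);Y=np.array([0,1.,0])
j=cv2.resize(i[:,:,::-1],(800,600))
for s,r,c in((0,110,(0,255,0)),(62.8,24,(0,0,255)),(62.8-3,27,(255,0,0))):
    P=T(S,capz(s)+r*(np.cos(th)[:,None]*Dn+np.sin(th)[:,None]*Y))
    cv2.polylines(j,[np.int32(proj(m,P)/.64)],True,c,1)
cv2.imwrite("pics/w1.png",j); cv2.imwrite("pics/w1raw.png",i[:,:,::-1])
E
```

```text
[ 0.75  0.61 -0.49  1.44 -0.12  1.51  0.32] [ 546.8 -147.9  260.3] [ 0.52 -0.17 -0.86] [-0.499 -0.203 -0.031] 1.225
shift cur [-0.07 -0.01  0.13] shift in target frame [-0.07 -0.01  0.13] rot [ 0.1  -0.06  0.  ]
pred face,captop, corners [[397.8125  295.46875]
 [398.28125 331.09375]
 [399.375   387.5    ]]
```

View pics/w1.png

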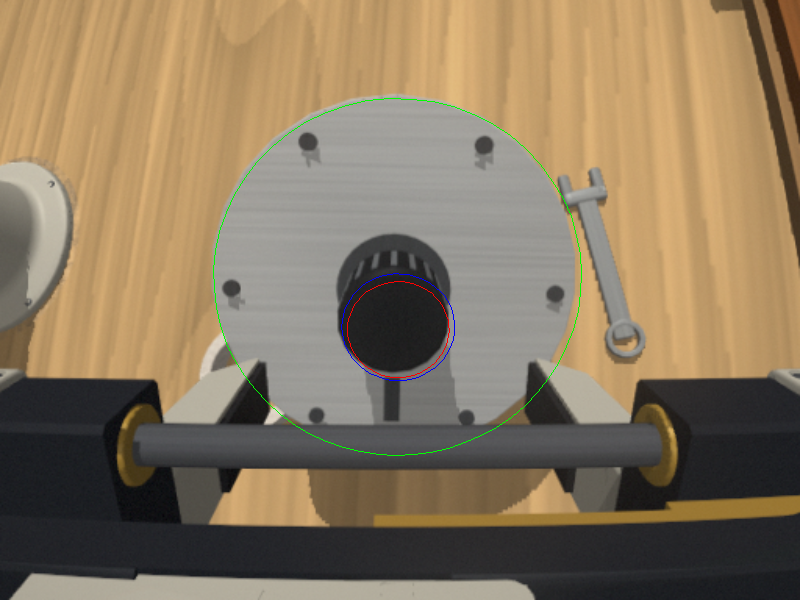

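The wrist view shows the cap (395,326), six bolts and the key mark (391,400). The prediction is off by about 2 mm, so I'll refit on both views.

```bash
python3 - <<'E'
from h import *
from cell import optics,bot
o=bot.observe()
px=lambda u,v:np.array([(u*170/600+300)*.64,(v*170/600+260)*.64])
ms,mw=optics.camera_model("side"),optics.camera_model("wrist")
bs=np.array([px(*q) for q in((203,103),(368,98),(463,240),(397,390),(228,402),(129,257))])
cs=np.array([px(258,557),px(492,412)]); 
bw=np.array([(308,142),(484,145),(555,294),(467,418),(317,415),(232,288)])*.64
Dn=np.array([-.866,0,-.5]);Y=np.array([0,-1.,0])
co=np.array([[-95,85,12.],[-95,-85,12]])
def mod(p):
    a=p[5]-np.arange(6)*np.pi/3
    B=capz(0)+p[4]*(np.cos(a)[:,None]*Dn+np.sin(a)[:,None]*Y)
    return B
def f(p,part=False):
    B=T(p,mod(p)); c=T(p,capz(p[3])[None])
    k=[proj(ms,B)-bs,proj(mw,B)-bw,proj(mw,c)-np.array([395,326])*.64,proj(ms,c)-px(327,224),proj(ms,T(p,co))-cs[[1,0]]]
    k2=proj(ms,T(p,co))-cs
    k[-1]=min(k[-1],k2,key=lambda z:(z**2).sum())
    return k if part else np.concatenate(k).ravel()
best=min((least_squares(f,[516,-80,1.986,62.8,95,a],loss='soft_l1') for a in np.arange(0,6.2,.5)),key=lambda r:r.cost)
print(best.cost,best.x)
for k in f(best.x,1): print(k.round(1).tolist())
print("axis",axis(best.x))
p=list(best.x[:4]); open("h.py","a").write(f"S={np.round(p,3).tolist()}\n")
delta(o,T(p,capz(p[3]+60)[None])[0],minrot(o,axis(p)))
E
```

```text
6.35843085788919 [514.36657611 -76.20731509   1.99684478  63.80968068 -97.46881072
 -12.48233027]
[[-1.3, -0.7], [-1.2, -0.9], [-1.0, -1.1], [-0.9, -0.5], [-0.8, -0.4], [-1.0, -0.8]]
[[0.6, 0.3], [0.5, 0.6], [0.5, -0.1], [0.1, -0.1], [0.1, 0.6], [0.0, 0.5]]
[[-0.2, 0.0]]
[[-0.2, -0.2]]
[[-0.4, -1.2], [-0.0, -1.2]]
axis [ 0.20664242 -0.45531298  0.86601905]
shift cur [ 0.16 -0.16  0.21] shift in target frame [ 0.16 -0.16  0.21] rot [ 0.36 -0.18  0.  ]
```

```bash
sed -i 's/p=S)/p=None)/; s/^def axis(p=None): /def axis(p=None):\n    p=p or S; /; s/^def point(s,p=None): /def point(s,p=None):\n    p=p or S; /' h.py; sed -i '/p=p or S/s/; return/\n    return/' h.py; cat >>h.py <<'E'
def rep():
    from cell import bot
    o=bot.observe(); r=rot(o); a=axis(); d=o["tool_pos"]-point(0); x=r.apply([1,0,0])
    Dn=T([0,0,S[2]],np.array([[-.866,0,-.5]]))[0]; Yw=np.cross(a,Dn)
    print("t",round(o["time"],2),"s",round(d@a,1),"lat(tool)",r.inv().apply(d-(d@a)*a).round(1),"tilt",np.degrees(r.inv().apply(np.cross(r.apply([0,0,1]),-a))).round(2),
     "ang",round(np.degrees(np.arctan2(x@Yw,x@Dn)),1),"F tool",r.inv().apply(o["ft_force"]).round(1),"M tool",r.inv().apply(o["wrist_torque"]).round(3),"tau7",o["tau"][6].round(3),"q7",o["joint_positions"][6].round(2),"v7",o["joint_velocities"][6].round(3),"w",o["grip_width"].round(1),"ff",o["finger_force"])
E
cat h.py | sed -n 8,20p; python3 -c "from h import *; rep()"
```

```text
return R.from_euler('z',p[2]).apply(L)+[p[0],p[1],0]
N=np.array([-.5,0,.866]); C0=np.array([0,0,130.])
def capz(s): return C0+N*(26+s)
S=[516.4,-79.9,1.986,62.8]
def axis(p=None):
    p=p or S
    return T([0,0,p[2]],N[None])[0]/np.linalg.norm(N)
def point(s,p=None):
    p=p or S
    return T(p,(C0+N*(26+s))[None])[0]
def rot(o): q=o["ee_rot"]; return R.from_quat(np.r_[q[1:],q[0]])
def delta(o,pos,Rt): # in current tool frame (cm), rotvec deg; shift also in target frame
    r=rot(o); d=(np.array(pos)-o["tool_pos"])/10Traceback (most recent call last):
  File "<string>", line 1, in <module>
    from h import *; rep()
                     ~~~^^
  File "h.py", line 31, in rep
    "ang",round(np.degrees(np.arctan2(x@Yw,x@Dn)),1),"F tool",r.inv().apply(o["ft_force"]).round(1),"M tool",r.inv().apply(o["wrist_torque"]).round(3),"tau7",o["tau"][6].round(3),"q7",o["joint_positions"][6].round(2),"v7",o["joint_velocities"][6].round(3),"w",o["grip_width"].round(1),"ff",o["finger_force"])
                                                                                                                                                                                                                                                                    ^^^^^^^^^^^^^^^^^^^^^
AttributeError: 'float' object has no attribute 'round'
```

Call:
apply_moves(series=[0.16, -0.16, 0.2, 0.36, -0.18, 0, 9.18, 0, 0, 4, 0, 0, 0, 9.18, 0, 0, 4, 0, 0, 0, 9.18, 0, 0, 1.6, 0, 0, 0, 9.18, 0, 0, 0, 0, 0, 0, 9.18])

```text
time: 1.9
tool_pos: [524.9, -100.9, 176.4]
ee_rot: [-0.243, 0.682, 0.684, 0.091]
ft_force: [-0.1, 0.6, 0.3]
grip_width: 91.7
finger_force: 0.0
```

```bash
python3 -c "from h import *; rep()"
```

```text
Traceback (most recent call last):
  File "h.py", line 31, in rep
    "ang",round(np.degrees(np.arctan2(x@Yw,x@Dn)),1),"F tool",r.inv().apply(o["ft_force"]).round(1),"M tool",r.inv().apply(o["wrist_torque"]).round(3),"tau7",o["tau"][6].round(3),"q7",o["joint_positions"][6].round(2),"v7",o["joint_velocities"][6].round(3),"w",o["grip_width"].round(1),"ff",o["finger_force"])
                                                                                                                                                                                                                                                                    ^^^^^^^^^^^^^^^^^^^^^
AttributeError: 'float' object has no attribute 'round'
```

Now close (soft side contact first) and check the load.

```bash
sed -i 's/o\["grip_width"\].round(1)/round(float(o["grip_width"]),1)/' h.py; python3 -c "from h import *; rep()"
```

```text
t 1.9 s 27.6 lat(tool) [-0.3 -0.5  0. ] tilt [-0.09  0.02  0.  ] ang 155.8 F tool [ 0.7 -0.1  0. ] M tool [-0.272 -0.498  0.021] tau7 -0.006 q7 0.32 v7 0.003 w 91.7 ff 0.0
```

Call:
apply_moves(series=[0, 0, 0, 0, 0, 0, 5, 0, 0, 0, 0, 0, 0, 5, 0, 0, 0, 0, 0, 0, 5, 0, 0, 0, 0, 0, 0, 5, 0, 0, 0, 0, 0, 0, 5], grip_force=20)

```text
time: 2.52
tool_pos: [525.3, -102.4, 176.8]
ee_rot: [-0.242, 0.683, 0.684, 0.091]
ft_force: [0.3, -1.0, 1.8]
grip_width: 53.9
finger_force: 20.0
```

```bash
python3 -c "from h import *; rep()"
```

```text
t 2.52 s 28.7 lat(tool) [-1.5 -0.3  0. ] tilt [0.06 0.07 0.  ] ang 155.7 F tool [-0.  -0.2 -2. ] M tool [-0.185 -0.52   0.014] tau7 -0.009 q7 0.32 v7 -0.001 w 53.9 ff 19.999482184105872
```

Call:
apply_moves(series=[0, 0, 0, 0, 0, 0, 5, 0, 0, 0.3, 0, 0, 0, 5, 0, 0, 0.3, 0, 0, 0, 5, 0, 0, 0.3, 0, 0, 0, 5, 0, 0, 0.1, 0, 0, 0, 5], grip_force=60)

```text
time: 3.15
tool_pos: [523.4, -98.1, 168.4]
ee_rot: [-0.241, 0.683, 0.684, 0.091]
ft_force: [-0.7, -1.9, 6.5]
grip_width: 52.8
finger_force: 60.0
```

```bash
python3 -c "from h import *; rep()"
```

```text
t 3.15 s 19.1 lat(tool) [-1.5 -0.2  0. ] tilt [0.08 0.08 0.  ] ang 155.7 F tool [ 1.2 -2.1 -6.4] M tool [ 0.079 -0.389  0.027] tau7 -0.015 q7 0.32 v7 -0.001 w 52.8 ff 60.001270892098546
```

Call:
apply_moves(series=[0, 0, 0.1, 0, 0, 0, 5, 0, 0, 0.1, 0, 0, 0, 5])

```text
time: 3.4
tool_pos: [523.0, -97.2, 166.8]
ee_rot: [-0.241, 0.683, 0.684, 0.091]
ft_force: [-1.2, -2.3, 5.0]
grip_width: 53.0
finger_force: 60.0
```

```bash
python3 -c "from h import *; rep()"
```

```text
t 3.4 s 17.2 lat(tool) [-1.4 -0.2  0. ] tilt [ 0.08  0.08 -0.  ] ang 155.7 F tool [ 0.1 -2.3 -5.1] M tool [ 0.065 -0.401  0.069] tau7 -0.014 q7 0.32 v7 -0.001 w 53.0 ff 60.001066230470315
```

Call:
apply_moves(series=[0, 0, 0.1, 0, 0, 0, 5, 0, 0, 0.1, 0, 0, 0, 5])

```text
time: 3.65
tool_pos: [522.9, -97.0, 166.3]
ee_rot: [-0.241, 0.683, 0.684, 0.091]
ft_force: [-2.0, -6.5, 17.6]
grip_width: 53.1
finger_force: 60.0
```

```bash
python3 -c "from h import *; rep()"
```

```text
t 3.65 s 16.7 lat(tool) [-1.5 -0.2  0. ] tilt [0.12 0.11 0.  ] ang 155.7 F tool [  2.1  -5.9 -17.8] M tool [ 1.075 -0.025 -0.041] tau7 -0.027 q7 0.32 v7 -0.0 w 53.1 ff 60.01073107472621
```

Call:
apply_moves(series=[0, 0, 0.1, 0, 0, 0, 5, 0, 0, 0.1, 0, 0, 0, 5])

```text
time: 3.9
tool_pos: [522.9, -97.0, 166.2]
ee_rot: [-0.24, 0.683, 0.684, 0.091]
ft_force: [-3.3, -9.1, 27.3]
grip_width: 52.9
finger_force: 60.0
```

```bash
python3 -c "from h import *; rep()"
```

```text
t 3.9 s 16.6 lat(tool) [-1.6 -0.2  0. ] tilt [0.18 0.15 0.  ] ang 155.7 F tool [  4.1  -9.3 -27.2] M tool [ 2.083  0.352 -0.031] tau7 -0.041 q7 0.32 v7 0.0 w 52.9 ff 60.016150528681464
```

Call:
apply_moves(series=[0, 0, -0.3, 0, 0, 0, 5, 0, 0, 0, 0, 0, 5, 5, 0, 0, 0, 0, 0, 5, 5, 0, 0, 0, 0, 0, 5, 5, 0, 0, 0, 0, 0, 5, 5])

```text
time: 4.53
tool_pos: [522.6, -97.0, 166.5]
ee_rot: [-0.254, 0.792, 0.554, 0.047]
ft_force: [-2.0, -3.3, 9.4]
grip_width: 53.3
finger_force: 60.0
```

```bash
python3 -c "from h import *; rep()"
```

```text
t 4.53 s 16.8 lat(tool) [-1.5 -0.   0. ] tilt [ 0.08  0.07 -0.  ] ang 135.6 F tool [-0.3 -4.2 -9.2] M tool [ 0.56  -0.375 -0.256] tau7 0.551 q7 0.01 v7 -0.614 w 53.3 ff 59.99938023684081
```

Call:
apply_moves(series=[0, 0, 0, 0, 0, 5, 5, 0, 0, 0, 0, 0, 5, 5, 0, 0, 0, 0, 0, 5, 5, 0, 0, 0, 0, 0, 5, 5])

```text
time: 5.03
tool_pos: [522.4, -96.8, 166.7]
ee_rot: [-0.258, 0.876, 0.408, 0.003]
ft_force: [-2.5, -3.1, 10.3]
grip_width: 53.1
finger_force: 60.0
```

```bash
python3 -c "from h import *; rep()"
```

```text
t 5.03 s 16.8 lat(tool) [-1.5  0.2  0. ] tilt [0.07 0.03 0.  ] ang 115.5 F tool [-1.6 -4.7 -9.8] M tool [ 0.7   -0.523 -0.156] tau7 0.675 q7 -0.3 v7 -0.618 w 53.1 ff 59.997237991774455
```

```bash
cat >>h.py <<'E'
def log():
    from cell import bot
    o=bot.observe(); r=rot(o); a=axis(); x=r.apply([1,0,0]); d=o["tool_pos"]-point(0)
    Dn=T([0,0,S[2]],np.array([[-.866,0,-.5]]))[0]; Yw=np.cross(a,Dn)
    v=np.r_[o["time"],np.degrees(np.arctan2(x@Yw,x@Dn)),r.inv().apply(o["wrist_torque"]),r.inv().apply(o["ft_force"]),o["tau"][6],o["joint_positions"][6],o["joint_velocities"][6],d@a,d-(d@a)*a]
    open("log.txt","a").write(" ".join(map(str,v.round(4)))+"\n"); print(v.round(3).tolist())
E
cat >l.py <<'E'
from h import *
log()
E
python3 l.py
```

```text
[5.025, 115.541, 0.7, -0.523, -0.156, -1.643, -4.737, -9.785, 0.675, -0.304, -0.618, 16.782, -0.853, -1.147, -0.4]
```

Call:
apply_moves(series=[0, 0, 0, 0, 0, 5, 5, 0, 0, 0, 0, 0, 5, 5, 0, 0, 0, 0, 0, 5, 5, 0, 0, 0, 0, 0, 5, 5])

```text
time: 5.52
tool_pos: [522.2, -96.6, 166.8]
ee_rot: [-0.255, 0.933, 0.25, -0.042]
ft_force: [-1.4, -3.0, 11.4]
grip_width: 52.9
finger_force: 60.0
```

```bash
python3 l.py
```

```text
[5.525, 95.531, 0.821, -0.807, -0.075, -2.135, -4.023, -10.955, 0.765, -0.616, -0.622, 16.767, -0.986, -0.932, -0.255]
```

Call:
apply_moves(series=[0, 0, 0, 0, 0, 5, 5, 0, 0, 0, 0, 0, 5, 5, 0, 0, 0, 0, 0, 5, 5, 0, 0, 0, 0, 0, 5, 5])

```text
time: 6.02
tool_pos: [522.2, -96.4, 166.9]
ee_rot: [-0.244, 0.962, 0.084, -0.086]
ft_force: [-2.8, -3.5, 11.8]
grip_width: 53.3
finger_force: 60.0
```

```bash
python3 l.py
```

```text
[6.025, 75.528, 0.782, -0.943, -0.061, -4.873, -3.026, -11.2, 0.811, -0.931, -0.625, 16.769, -1.041, -0.674, -0.106]
```

Call:
apply_moves(series=[0, 0, 0, 0, 0, 5, 5, 0, 0, 0, 0, 0, 5, 5, 0, 0, 0, 0, 0, 5, 5, 0, 0, 0, 0, 0, 5, 5])

```text
time: 6.52
tool_pos: [522.2, -96.1, 167.1]
ee_rot: [-0.226, 0.962, -0.085, -0.127]
ft_force: [-3.2, -2.5, 11.7]
grip_width: 53.1
finger_force: 60.0
```

```bash
python3 l.py
```

```text
[6.525, 55.537, 0.601, -1.041, -0.055, -6.119, -1.915, -10.643, 0.807, -1.246, -0.626, 16.779, -0.993, -0.408, 0.023]
```

Call:
apply_moves(series=[0, 0, 0, 0, 0, 5, 5, 0, 0, 0, 0, 0, 5, 5, 0, 0, 0, 0, 0, 5, 5, 0, 0, 0, 0, 0, 5, 5])

```text
time: 7.02
tool_pos: [522.4, -95.8, 167.2]
ee_rot: [-0.2, 0.933, -0.25, -0.164]
ft_force: [-3.2, -2.2, 11.9]
grip_width: 52.9
finger_force: 60.0
```

```bash
python3 l.py
```

```text
[7.025, 35.558, 0.398, -1.103, -0.047, -6.539, 0.011, -10.626, 0.755, -1.563, -0.629, 16.784, -0.818, -0.162, 0.11]
```

Call:
apply_moves(series=[0, 0, 0, 0, 0, 5, 5, 0, 0, 0, 0, 0, 5, 5, 0, 0, 0, 0, 0, 5, 5, 0, 0, 0, 0, 0, 5, 5])

```text
time: 7.52
tool_pos: [522.6, -95.7, 167.2]
ee_rot: [-0.169, 0.875, -0.408, -0.196]
ft_force: [-2.6, -0.7, 11.4]
grip_width: 53.3
finger_force: 60.0
```

```bash
python3 l.py
```

```text
[7.525, 15.588, 0.259, -1.042, -0.209, -6.572, 0.873, -9.704, 0.662, -1.88, -0.631, 16.78, -0.597, 0.023, 0.155]
```

Call:
apply_moves(series=[0, 0, 0, 0, 0, 5, 5, 0, 0, 0, 0, 0, 5, 5, 0, 0, 0, 0, 0, 5, 5, 0, 0, 0, 0, 0, 5, 5])

```text
time: 8.02
tool_pos: [522.9, -95.6, 167.2]
ee_rot: [-0.132, 0.791, -0.554, -0.222]
ft_force: [-1.7, -0.3, 11.4]
grip_width: 53.1
finger_force: 60.0
```

```bash
python3 l.py
```

```text
[8.025, -4.379, -0.016, -0.916, -0.264, -5.894, 2.143, -9.681, 0.539, -2.198, -0.632, 16.777, -0.335, 0.107, 0.136]
```

Call:
apply_moves(series=[0, 0, 0, 0, 0, -5, 5, 0, 0, 0, 0, 0, -5, 5, 0, 0, 0, 0, 0, -5, 5, 0, 0, 0, 0, 0, -5, 5])

```text
time: 8.52
tool_pos: [522.6, -95.6, 167.2]
ee_rot: [-0.17, 0.876, -0.407, -0.196]
ft_force: [-2.5, -0.5, 11.7]
grip_width: 53.1
finger_force: 60.0
```

```bash
python3 l.py
```

```text
[8.525, 15.808, 0.282, -1.11, 0.669, -6.752, 0.682, -9.83, -0.175, -1.876, 0.629, 16.757, -0.603, 0.034, 0.162]
```

Call:
apply_moves(series=[0, 0, 0, 0, 0, -5, 5, 0, 0, 0, 0, 0, -5, 5, 0, 0, 0, 0, 0, -5, 5, 0, 0, 0, 0, 0, -5, 5])

```text
time: 9.02
tool_pos: [522.4, -95.8, 167.1]
ee_rot: [-0.201, 0.933, -0.249, -0.164]
ft_force: [-2.7, -0.8, 12.6]
grip_width: 52.8
finger_force: 60.0
```

```bash
python3 l.py
```

```text
[9.025, 35.778, 0.565, -1.122, 0.75, -6.998, -1.63, -10.712, -0.076, -1.559, 0.629, 16.762, -0.831, -0.155, 0.117]
```

Call:
apply_moves(series=[0, 0, 0, 0, 0, -5, 5, 0, 0, 0, 0, 0, -5, 5, 0, 0, 0, 0, 0, -5, 5, 0, 0, 0, 0, 0, -5, 5])

```text
time: 9.52
tool_pos: [522.2, -96.1, 167.1]
ee_rot: [-0.226, 0.962, -0.083, -0.127]
ft_force: [-2.7, -2.9, 12.9]
grip_width: 53.2
finger_force: 60.0
```

```bash
python3 l.py
```

```text
[9.525, 55.751, 0.77, -1.017, 0.773, -5.92, -2.154, -11.929, -0.017, -1.242, 0.627, 16.76, -1.01, -0.416, 0.022]
```

Call:
apply_moves(series=[0, 0, 0, 0, 0, -5, 5, 0, 0, 0, 0, 0, -5, 5, 0, 0, 0, 0, 0, -5, 5, 0, 0, 0, 0, 0, -5, 5])

```text
time: 10.02
tool_pos: [522.2, -96.3, 166.9]
ee_rot: [-0.245, 0.962, 0.085, -0.085]
ft_force: [-2.0, -2.9, 10.4]
grip_width: 53.1
finger_force: 60.0
```

```bash
python3 l.py
```

```text
[10.025, 75.741, 0.866, -0.84, 0.816, -3.794, -2.77, -9.917, -0.005, -0.927, 0.627, 16.778, -1.032, -0.667, -0.104]
```

Call:
apply_moves(series=[0, 0, 0, 0, 0, -5, 5, 0, 0, 0, 0, 0, -5, 5, 0, 0, 0, 0, 0, -5, 5, 0, 0, 0, 0, 0, -5, 5])

```text
time: 10.52
tool_pos: [522.2, -96.6, 166.8]
ee_rot: [-0.255, 0.933, 0.251, -0.042]
ft_force: [-1.3, -3.2, 11.5]
grip_width: 53.2
finger_force: 60.0
```

```bash
python3 l.py
```

```text
[10.525, 95.731, 0.828, -0.683, 0.825, -2.079, -3.902, -11.115, -0.04, -0.612, 0.623, 16.793, -1.016, -0.952, -0.258]
```

Call:
apply_moves(series=[0, 0, 0, 0, 0, -5, 5, 0, 0, 0, 0, 0, -5, 5, 0, 0, 0, 0, 0, -5, 5, 0, 0, 0, 0, 0, -5, 5])

```text
time: 11.02
tool_pos: [522.4, -96.9, 166.6]
ee_rot: [-0.258, 0.875, 0.409, 0.003]
ft_force: [-0.6, -3.6, 10.0]
grip_width: 52.9
finger_force: 60.0
```

```bash
python3 l.py
```

```text
[11.025, 115.742, 0.706, -0.416, 0.74, -0.787, -2.998, -10.233, -0.119, -0.299, 0.619, 16.784, -0.832, -1.17, -0.416]
```

Call:
apply_moves(series=[0, 0, 0, 0, 0, -5, 5, 0, 0, 0, 0, 0, -5, 5, 0, 0, 0, 0, 0, -5, 5, 0, 0, 0, 0, 0, -5, 5])

```text
time: 11.52
tool_pos: [522.6, -97.0, 166.5]
ee_rot: [-0.254, 0.791, 0.555, 0.048]
ft_force: [-1.7, -3.0, 9.7]
grip_width: 52.8
finger_force: 60.0
```

```bash
python3 l.py
```

```text
[11.525, 135.758, 0.601, -0.263, 0.538, 0.282, -4.179, -9.404, -0.231, 0.012, 0.614, 16.767, -0.574, -1.282, -0.537]
```

Call:
apply_moves(series=[0, 0, 0, 0, 0, -5, 5, 0, 0, 0, 0, 0, -5, 5, 0, 0, 0, 0, 0, -5, 5, 0, 0, 0, 0, 0, -5, 5])

```text
time: 12.02
tool_pos: [522.9, -97.0, 166.4]
ee_rot: [-0.241, 0.682, 0.684, 0.092]
ft_force: [-0.3, -3.1, 9.4]
grip_width: 53.5
finger_force: 60.0
```

```bash
python3 l.py
```

```text
[12.025, 155.781, 0.347, -0.202, 0.433, 1.525, -2.402, -9.496, -0.362, 0.32, 0.61, 16.802, -0.288, -1.313, -0.621]
```

Call:
apply_moves(series=[0, 0, 0, 0, 0, -5, 5, 0, 0, 0, 0, 0, -5, 5, 0, 0, 0, 0, 0, -5, 5, 0, 0, 0, 0, 0, -5, 5])

```text
time: 12.52
tool_pos: [523.2, -96.9, 166.4]
ee_rot: [-0.221, 0.553, 0.792, 0.132]
ft_force: [0.3, -2.2, 7.4]
grip_width: 53.0
finger_force: 60.0
```

```bash
python3 l.py
```

```text
[12.525, 175.8, 0.274, -0.187, 0.299, 1.809, -0.759, -7.418, -0.495, 0.626, 0.605, 16.803, 0.009, -1.252, -0.66]
```

Call:
apply_moves(series=[0, 0, 0, 0, 0, -5, 5, 0, 0, 0, 0, 0, -5, 5, 0, 0, 0, 0, 0, -5, 5, 0, 0, 0, 0, 0, -5, 5])

```text
time: 13.02
tool_pos: [523.5, -96.8, 166.4]
ee_rot: [-0.195, 0.407, 0.876, 0.169]
ft_force: [0.3, -2.0, 8.0]
grip_width: 53.0
finger_force: 60.0
```

```bash
python3 l.py
```

```text
[13.025, -164.177, 0.071, -0.167, 0.165, 2.331, 0.118, -7.963, -0.613, 0.928, 0.598, 16.779, 0.274, -1.089, -0.638]
```

Call:
apply_moves(series=[0, 0, 0, 0, 0, -5, 5, 0, 0, 0, 0, 0, -5, 5, 0, 0, 0, 0, 0, -5, 5, 0, 0, 0, 0, 0, -5, 5])

```text
time: 13.52
tool_pos: [523.7, -96.6, 166.5]
ee_rot: [-0.162, 0.248, 0.934, 0.2]
ft_force: [0.5, -3.1, 8.2]
grip_width: 52.9
finger_force: 60.0
```

```bash
python3 l.py
```

```text
[13.525, -144.156, -0.04, -0.191, 0.036, 1.695, 0.205, -8.613, -0.701, 1.227, 0.591, 16.806, 0.435, -0.893, -0.573]
```

Call:
apply_moves(series=[0, 0, 0, 0, 0, 5, 5, 0, 0, 0, 0, 0, 5, 5, 0, 0, 0, 0, 0, 5, 5, 0, 0, 0, 0, 0, 5, 5])

```text
time: 14.02
tool_pos: [523.5, -96.8, 166.4]
ee_rot: [-0.195, 0.408, 0.876, 0.168]
ft_force: [0.3, -2.8, 7.8]
grip_width: 53.5
finger_force: 60.0
```

```bash
python3 l.py
```

```text
[14.025, -164.383, 0.253, -0.194, -0.688, 1.73, -0.407, -8.094, 0.122, 0.925, -0.596, 16.795, 0.241, -1.124, -0.649]
```

Call:
apply_moves(series=[0, 0, 0, 0, 0, 5, 5, 0, 0, 0, 0, 0, 5, 5, 0, 0, 0, 0, 0, 5, 5, 0, 0, 0, 0, 0, 5, 5])

```text
time: 14.52
tool_pos: [523.2, -96.9, 166.4]
ee_rot: [-0.221, 0.554, 0.792, 0.131]
ft_force: [-0.6, -3.1, 8.6]
grip_width: 53.0
finger_force: 60.0
```

```bash
python3 l.py
```

```text
[14.525, 175.595, 0.382, -0.259, -0.619, 1.924, -1.986, -8.683, 0.255, 0.623, -0.6, 16.811, 0.018, -1.243, -0.658]
```

Call:
apply_moves(series=[0, 0, 0, 0, 0, 5, 5, 0, 0, 0, 0, 0, 5, 5, 0, 0, 0, 0, 0, 5, 5, 0, 0, 0, 0, 0, 5, 5])

```text
time: 15.02
tool_pos: [522.9, -97.0, 166.4]
ee_rot: [-0.241, 0.683, 0.683, 0.091]
ft_force: [-1.0, -3.7, 8.3]
grip_width: 53.1
finger_force: 60.0
```

```bash
python3 l.py
```

```text
[15.025, 155.575, 0.526, -0.339, -0.383, 0.419, -2.9, -8.677, 0.405, 0.318, -0.608, 16.768, -0.301, -1.328, -0.626]
```

```bash
cat >fit.py <<'E'
from h import *
d=np.loadtxt("log.txt"); a=np.radians(d[:,1]); sg=np.sign(-d[:,10])  # wz+ => sg +
for nm,y in(("tau7",d[:,8]),("-Mz",-d[:,4]),("-Mz no first",None)):
    if y is None: continue
    A=np.c_[sg,np.cos(a),np.sin(a),np.ones_like(a)]
    for A_ in(A,A[:,:3]):
        x,*_=np.linalg.lstsq(A_,y,rcond=None); r=y-A_@x; sd=np.sqrt(r@r/(len(y)-4)); C=np.linalg.inv(A_.T@A_)
        pk=np.degrees(np.arctan2(x[2],x[1])); amp=np.hypot(x[1],x[2])
        print(nm,x.round(3),"peak",pk.round(2),"home ang",(pk+90).round(2),"amp",amp.round(3),"sd",sd.round(4),"sd deg",np.degrees(sd*np.sqrt(C[1,1])/amp).round(1))
E
python3 fit.py
```

```text
tau7 [0.397 0.149 0.368 0.008] peak 67.89 home ang 157.89 amp 0.397 sd 0.0204 sd deg 0.9
tau7 [0.397 0.147 0.376] peak 68.7 home ang 158.7 amp 0.404 sd 0.0212 sd deg 0.9
-Mz [ 0.426 -0.156 -0.385  0.013] peak -112.08 home ang -22.08 amp 0.416 sd 0.0337 sd deg 1.4
-Mz [ 0.426 -0.16  -0.37 ] peak -113.43 home ang -23.43 amp 0.404 sd 0.0352 sd deg 1.5
```

Call:
apply_moves(series=[0, 0, -0.2, 0, 0, 0, 8, 0, 0, 0, 0, 0, 0, 8, 0, 0, 0, 0, 0, 0, 8, 0, 0, 0, 0, 0, 0, 8])

```text
time: 15.52
tool_pos: [522.7, -97.0, 166.8]
ee_rot: [-0.242, 0.682, 0.684, 0.091]
ft_force: [0.3, -0.7, -0.1]
grip_width: 79.7
finger_force: 0.0
```

```bash
cp log.txt log1.txt; : >log.txt; python3 l.py
```

```text
[15.525, 155.706, -0.201, -0.519, -0.01, -0.634, 0.256, -0.237, 0.005, 0.32, -0.003, 17.03, -0.604, -1.202, -0.488]
```

Call:
apply_moves(series=[0, 0, 0, 0, 0, 8, 8, 0, 0, 0, 0, 0, 8, 8, 0, 0, 0, 0, 0, 8, 8, 0, 0, 0, 0, 0, 8, 8, 0, 0, 0, 0, 0, 8, 8])

```text
time: 16.15
tool_pos: [522.8, -97.0, 166.9]
ee_rot: [-0.258, 0.876, 0.407, 0.002]
ft_force: [-0.5, 0.3, 0.3]
grip_width: 79.9
finger_force: 0.0
```

```bash
python3 l.py
```

```text
[16.15, 115.444, -0.514, -0.315, -0.057, -0.047, -0.635, 0.01, 1.352, -0.303, -0.988, 17.148, -0.534, -1.194, -0.5]
```

Call:
apply_moves(series=[0, 0, 0, 0, 0, 8, 8, 0, 0, 0, 0, 0, 8, 8, 0, 0, 0, 0, 0, 8, 8, 0, 0, 0, 0, 0, 8, 8, 0, 0, 0, 0, 0, 8, 8])

```text
time: 16.77
tool_pos: [522.8, -97.0, 166.9]
ee_rot: [-0.244, 0.962, 0.083, -0.086]
ft_force: [-0.5, 0.1, 0.3]
grip_width: 79.8
finger_force: 0.0
```

```bash
python3 l.py
```

```text
[16.775, 75.45, -0.516, 0.1, 0.102, -0.48, -0.256, -0.135, 1.382, -0.93, -0.999, 17.116, -0.528, -1.123, -0.464]
```

Call:
apply_moves(series=[0, 0, 0, 0, 0, 8, 8, 0, 0, 0, 0, 0, 8, 8, 0, 0, 0, 0, 0, 8, 8, 0, 0, 0, 0, 0, 8, 8, 0, 0, 0, 0, 0, 8, 8])

```text
time: 17.4
tool_pos: [522.8, -96.9, 166.9]
ee_rot: [-0.199, 0.933, -0.251, -0.164]
ft_force: [0.2, 0.0, 0.7]
grip_width: 80.1
finger_force: 0.0
```

```bash
python3 l.py
```

```text
[17.4, 35.449, -0.34, 0.343, -0.011, -0.091, -0.334, -0.604, 1.386, -1.563, -1.006, 17.1, -0.493, -1.092, -0.456]
```

Call:
apply_moves(series=[0, 0, 0, 0, 0, 8, 8, 0, 0, 0, 0, 0, 8, 8, 0, 0, 0, 0, 0, 0, 8, 0, 0, 0, 0, 0, 0, 8, 0, 0, 0, 0, 0, 0, 8])

```text
time: 18.02
tool_pos: [522.8, -97.2, 167.0]
ee_rot: [-0.175, 0.89, -0.376, -0.19]
ft_force: [0.2, -0.9, 0.7]
grip_width: 80.3
finger_force: 0.0
```

```bash
python3 l.py; python3 -c "
from cell import optics;import cv2
cv2.imwrite('pics/w2.png',cv2.resize(optics.read_camera('wrist')[:,:,::-1],(800,600)))"
```

```text
[18.025, 19.776, -0.193, 0.381, 0.021, 0.366, 0.299, -1.11, 0.054, -1.812, -0.007, 17.32, -0.523, -1.253, -0.534]
```

```bash
python3 - <<'E'
from h import *
d=np.loadtxt("log1.txt"); a=np.radians(d[:,1]); sg=np.sign(-d[:,10])
for nm,y in(("tau",d[:,8]+1.376*d[:,10]),("Mz",d[:,4])):
  for n in(4,3):
    A=np.c_[-sg,np.cos(a),np.sin(a),np.ones_like(a)][:,:n]
    x,*_=np.linalg.lstsq(A,y,rcond=None); r=y-A@x
    print(nm,x.round(3),"home",np.degrees(np.arctan2(x[2],x[1])).round(2)-90,np.hypot(x[1],x[2]).round(3),r.std().round(4))
E
```

```text
tau [0.452 0.146 0.379 0.   ] home -21.08 0.406 0.0027
tau [0.452 0.146 0.379] home -21.069999999999993 0.407 0.0027
Mz [ 0.426  0.156  0.385 -0.013] home -22.08 0.416 0.0303
Mz [0.426 0.16  0.37 ] home -23.430000000000007 0.404 0.031
```

View pics/w2.png

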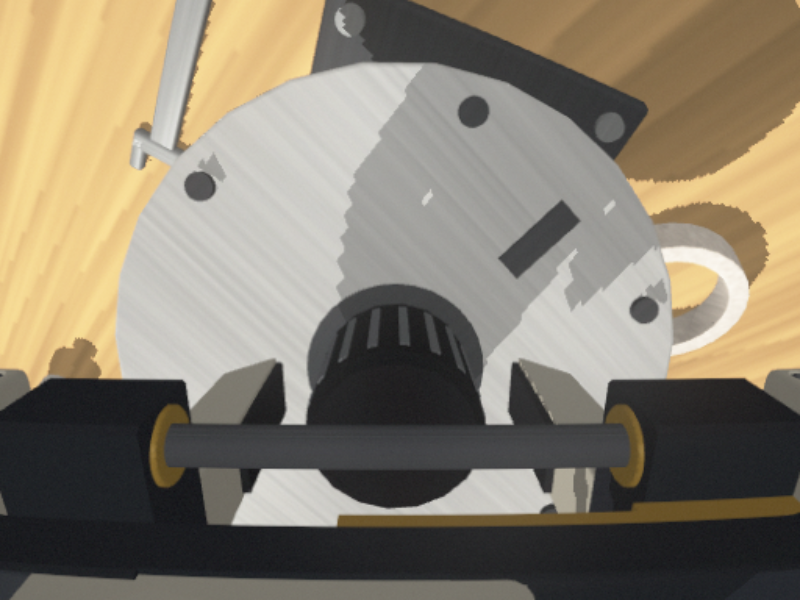

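The picture shows the key mark near (540,239) and the cap centred between the fingers, with the 2 mm gap below it. The joint‑7 and wrist-moment readings agree once joint damping is removed: the heavy side is downhill at tool angle of about -21.5°. From this grasp that means turning the drum 183° counter-clockwise.

Call:
apply_moves(series=[0, 0, 0, 0, 0, 0, 5, 0, 0, 0, 0, 0, 0, 5, 0, 0, 0, 0, 0, 0, 5, 0, 0, 0.2, 0, 0, 0, 5, 0, 0, 0.2, 0, 0, 0, 5], grip_force=60)

```text
time: 18.7
tool_pos: [523.3, -96.9, 166.9]
ee_rot: [-0.175, 0.89, -0.377, -0.188]
ft_force: [-2.6, -6.3, 24.0]
grip_width: 53.2
finger_force: 60.0
```

```bash
cat >key.py <<'E'
from h import *
def keyang(m,uv,q=S):  # viewed pixel (800x600) -> angle on face, CCW from downhill
    Dn=np.array([-.866,0,-.5]);Y=np.cross(N,Dn)
    f=lambda ab:(proj(m,T(q,(capz(0)+ab[0]*Dn+ab[1]*Y)[None]))[0]-np.array(uv)*.64)
    s=least_squares(f,[60,0]).x
    return np.degrees(np.arctan2(s[1],s[0])).round(2),np.hypot(*s).round(1)
E
python3 - <<'E'
from key import *
from cell import optics
mw=optics.camera_model("wrist"); ms=optics.camera_model("side")
print("S",S,"now wrist",keyang(mw,(540,239)),"initial side",keyang(ms,(312*170/600+300,375*170/600+260)))
rep()
E
```

```text
S [514.367, -76.207, 1.997, 63.81] now wrist (np.float64(-27.07), np.float64(72.9)) initial side (np.float64(-22.92), np.float64(74.4))
t 18.7 s 17.2 lat(tool) [0.9 0.7 0. ] tilt [-0.09 -0.22 -0.  ] ang 19.7 F tool [ -9.    2.  -23.1] M tool [-0.659 -1.555  0.005] tau7 0.035 q7 -1.81 v7 0.007 w 53.2 ff 60.02099822158925
```

```bash
python3 - <<'E'
from key import *
from cell import optics
mw=optics.camera_model("wrist"); ms=optics.camera_model("side")
print([keyang(mw,u) for u in((473,112),(200,186),(644,310))], "key ends",keyang(mw,(568,212)),keyang(mw,(509,266)))
print([keyang(ms,(u*170/600+300,v*170/600+260)) for u,v in((203,103),(368,98),(463,240),(397,390),(228,402),(129,257))])
E
```

```text
[(np.float64(3.41), np.float64(96.9)), (np.float64(64.36), np.float64(96.5)), (np.float64(-56.62), np.float64(98.3))] key ends (np.float64(-26.6), np.float64(86.4)) (np.float64(-27.06), np.float64(58.4))
[(np.float64(-176.57), np.float64(93.5)), (np.float64(121.98), np.float64(96.9)), (np.float64(62.76), np.float64(100.5)), (np.float64(5.66), np.float64(100.2)), (np.float64(-53.56), np.float64(97.4)), (np.float64(-113.58), np.float64(94.5))]
```

Call:
apply_moves(series=[0, 0, -0.2, 0, 0, 0, 5, 0, 0, 0, 0, 0, -5, 5, 0, 0, 0, 0, 0, -5, 5, 0, 0, 0, 0, 0, -5, 5, 0, 0, 0, 0, 0, -5, 5])

```text
time: 19.32
tool_pos: [523.4, -96.8, 167.1]
ee_rot: [-0.206, 0.942, -0.215, -0.155]
ft_force: [0.6, -1.6, 8.1]
grip_width: 52.9
finger_force: 60.0
```

```bash
: >log.txt; python3 l.py
```

```text
[19.325, 39.852, -0.053, -0.325, 0.377, -2.008, -1.538, -7.882, -0.471, -1.493, 0.63, 17.372, 0.071, -0.862, -0.47]
```

Call:
apply_moves(series=[0, 0, 0, 0, 0, -5, 5, 0, 0, 0, 0, 0, -5, 5, 0, 0, 0, 0, 0, -5, 5, 0, 0, 0, 0, 0, -5, 5, 0, 0, 0, 0, 0, -5, 5])

```text
time: 19.95
tool_pos: [523.5, -96.6, 167.1]
ee_rot: [-0.234, 0.966, -0.006, -0.107]
ft_force: [-0.7, -1.6, 9.0]
grip_width: 52.6
finger_force: 60.0
```

```bash
python3 l.py
```

```text
[19.95, 64.88, 0.131, -0.318, 0.211, -2.651, -2.564, -8.369, -0.602, -1.097, 0.63, 17.332, 0.16, -0.682, -0.397]
```

Call:
apply_moves(series=[0, 0, 0, 0, 0, -5, 5, 0, 0, 0, 0, 0, -5, 5, 0, 0, 0, 0, 0, -5, 5, 0, 0, 0, 0, 0, -5, 5, 0, 0, 0, 0, 0, -5, 5])

```text
time: 20.58
tool_pos: [523.5, -96.5, 167.2]
ee_rot: [-0.252, 0.945, 0.203, -0.054]
ft_force: [-0.3, -0.7, 9.6]
grip_width: 52.8
finger_force: 60.0
```

```bash
python3 l.py
```

```text
[20.575, 89.896, 0.174, -0.171, 0.162, -0.508, -4.354, -8.563, -0.696, -0.703, 0.623, 17.332, 0.193, -0.526, -0.323]
```

Call:
apply_moves(series=[0, 0, 0, 0, 0, -5, 5, 0, 0, 0, 0, 0, -5, 5, 0, 0, 0, 0, 0, -5, 5, 0, 0, 0, 0, 0, -5, 5, 0, 0, 0, 0, 0, -5, 5])

```text
time: 21.2
tool_pos: [523.5, -96.3, 167.3]
ee_rot: [-0.258, 0.878, 0.403, 0.002]
ft_force: [-1.0, -0.6, 9.8]
grip_width: 53.2
finger_force: 60.0
```

```bash
python3 l.py
```

```text
[21.2, 114.904, 0.158, 0.006, 0.062, 0.972, -4.86, -8.581, -0.733, -0.311, 0.621, 17.361, 0.184, -0.382, -0.245]
```

Call:
apply_moves(series=[0, 0, 0, 0, 0, -5, 5, 0, 0, 0, 0, 0, -5, 5, 0, 0, 0, 0, 0, -5, 5, 0, 0, 0, 0, 0, -5, 5, 0, 0, 0, 0, 0, -5, 5])

```text
time: 21.82
tool_pos: [523.4, -96.2, 167.4]
ee_rot: [-0.251, 0.77, 0.583, 0.058]
ft_force: [-2.0, -1.1, 12.0]
grip_width: 52.8
finger_force: 60.0
```

```bash
python3 l.py
```

```text
[21.825, 139.888, 0.194, 0.32, 0.075, 3.015, -5.485, -10.465, -0.706, 0.077, 0.614, 17.335, 0.114, -0.271, -0.17]
```

Call:
apply_moves(series=[0, 0, 0, 0, 0, -5, 5, 0, 0, 0, 0, 0, -5, 5, 0, 0, 0, 0, 0, -5, 5, 0, 0, 0, 0, 0, -5, 5, 0, 0, 0, 0, 0, -5, 5])

```text
time: 22.45
tool_pos: [523.3, -96.1, 167.4]
ee_rot: [-0.233, 0.626, 0.736, 0.111]
ft_force: [-3.3, -1.8, 11.5]
grip_width: 52.8
finger_force: 60.0
```

```bash
python3 l.py
```

```text
[22.45, 164.856, -0.041, 0.614, 0.199, 4.308, -5.084, -10.131, -0.619, 0.461, 0.604, 17.33, -0.053, -0.189, -0.087]
```

Call:
apply_moves(series=[0, 0, 0, 0, 0, -5, 5, 0, 0, 0, 0, 0, -5, 5, 0, 0, 0, 0, 0, -5, 5, 0, 0, 0, 0, 0, -5, 5, 0, 0, 0, 0, 0, -5, 5])

```text
time: 23.08
tool_pos: [523.1, -96.1, 167.5]
ee_rot: [-0.204, 0.452, 0.854, 0.159]
ft_force: [-4.1, -2.2, 12.5]
grip_width: 52.7
finger_force: 60.0
```

```bash
python3 l.py
```

```text
[23.075, -170.183, -0.347, 0.963, 0.294, 6.726, -3.527, -10.97, -0.488, 0.841, 0.599, 17.339, -0.231, -0.188, -0.044]
```

Call:
apply_moves(series=[0, 0, 0, 0, 0, -5, 5, 0, 0, 0, 0, 0, -5, 5, 0, 0, 0, 0, 0, -3, 5, 0, 0, 0, 0, 0, 0, 5, 0, 0, 0, 0, 0, 0, 5])

```text
time: 23.7
tool_pos: [523.0, -96.1, 167.5]
ee_rot: [-0.185, 0.353, 0.899, 0.181]
ft_force: [-3.2, -2.5, 13.0]
grip_width: 53.3
finger_force: 60.0
```

```bash
python3 l.py; python3 - <<'E'
from cell import optics;import cv2
cv2.imwrite('pics/w3.png',cv2.resize(optics.read_camera('wrist')[:,:,::-1],(800,600)))
E
python3 - <<'E'
from h import *
f=np.loadtxt("log.txt")[:-1]; g=np.loadtxt("log1.txt"); f[:,1]-=19.7-155.6
for n,d in(("new",f),("all",np.r_[f,g])):
    a=np.radians(d[:,1]); sg=np.sign(-d[:,10])
    for y in(d[:,8]+1.376*d[:,10],d[:,4]):
        A=np.c_[-sg,np.cos(a),np.sin(a)]
        x,*_=np.linalg.lstsq(A,y,rcond=None); r=y-A@x
        print(n,x.round(3),"home(old tool ang)",(np.degrees(np.arctan2(x[2],x[1]))-90).round(2),np.hypot(x[1],x[2]).round(3),r.std().round(4))
E
```

```text
[23.7, -157.313, -0.514, 0.969, -0.056, 6.732, -1.423, -11.763, -0.065, 1.034, -0.001, 17.31, -0.331, -0.169, -0.01]
new [0.452 0.08  0.323] home(old tool ang) -13.87 0.333 0.0016
new [0.429 0.08  0.344] home(old tool ang) -13.18 0.353 0.0205
all [0.461 0.135 0.368] home(old tool ang) -20.13 0.392 0.0235
all [0.432 0.144 0.365] home(old tool ang) -21.58 0.393 0.0394
```

View pics/w3.png

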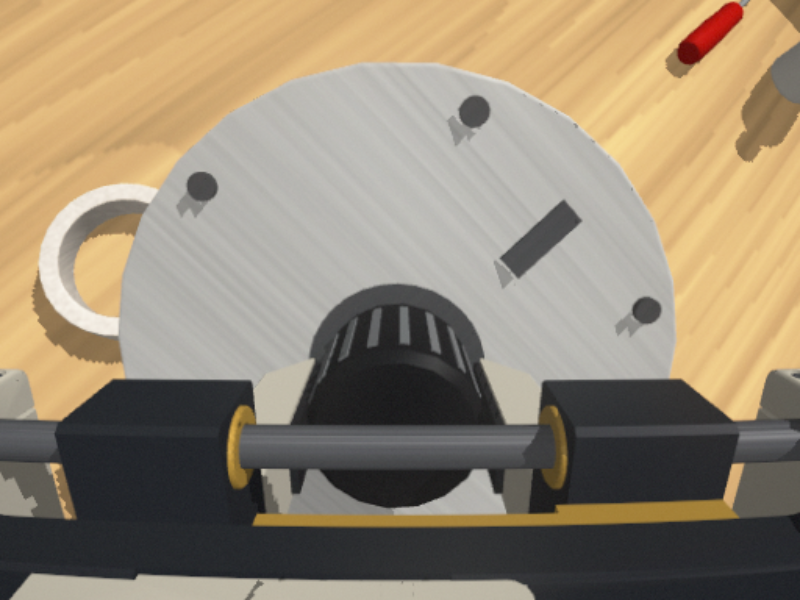

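```bash
python3 - <<'E'
from h import *
f=np.loadtxt("log.txt")[:-1]; g=np.loadtxt("log1.txt"); d=np.r_[g,f]
al=np.radians(d[:,1]); ps=al.copy(); ps[len(g):]+=np.radians(155.6-19.7); sg=np.sign(-d[:,10])
for y in(d[:,8]+1.376*d[:,10],d[:,4]):
    A=np.c_[-sg,np.cos(ps),np.sin(ps),np.cos(al),np.sin(al)]
    x,*_=np.linalg.lstsq(A,y,rcond=None); r=y-A@x; C=np.linalg.inv(A.T@A)
    print(x.round(3),"home",(np.degrees(np.arctan2(x[2],x[1]))-90).round(2),np.hypot(x[1],x[2]).round(3),r.std().round(4),"sd deg",np.degrees(r.std()*np.sqrt(C[1,1])/.34).round(1))
print(np.loadtxt("log.txt")[-1,1]+155.6-19.7)
E
```

```text
[0.452 0.124 0.338 0.022 0.041] home -20.17 0.361 0.0025 sd deg 0.1
[0.426 0.126 0.339 0.035 0.031] home -20.4 0.361 0.0289 sd deg 1.6
-21.41290000000002
```

The key mark sits at (540,238), where it was relative to the tool before the turn, so nothing slipped. Fitting both grasps together gives 0.36 N m of pull, with the heavy side about 1.2° further on.

Call:
apply_moves(series=[0, 0, 0, 0, 0, -1.2, 5, 0, 0, 0, 0, 0, 0, 5, 0, 0, 0, 0, 0, 0, 5, 0, 0, 0, 0, 0, 0, 5, 0, 0, 0, 0, 0, 0, 5])

```text
time: 24.38
tool_pos: [523.0, -96.1, 167.5]
ee_rot: [-0.183, 0.344, 0.903, 0.183]
ft_force: [-3.0, -1.5, 12.7]
grip_width: 52.9
finger_force: 60.0
```

```bash
python3 -c "
from h import *
rep()"
```

```text
t 24.38 s 17.3 lat(tool) [ 0.1 -0.4 -0. ] tilt [ 0.08  0.05 -0.  ] ang -156.2 F tool [  7.   -0.5 -11.1] M tool [-0.495  0.994  0.237] tau7 0.236 q7 1.05 v7 -0.001 w 52.9 ff 59.987215034198016
```

```bash
python3 -c "
from cell import job
print(job.sign_off())"
```

```text
the job is handed in; nothing more can be done
None
```

I handed the job in at 24.4 s: the cap is pushed home against its stop and still held. The drum is still, with its heavy side at the lowest point of the slope, about 0.1° from the felt position, itself good to a degree or two.

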